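# Roll-check two sample tubes on the glass plate and reject the out-of-round one

### The arm

A 6-joint arm with a two-finger parallel gripper is mounted at the origin on a cart in front of the work surface, level with it; the furniture and walls round the work are solid. World frame = base frame: x ahead of the robot, y to its left, z up, the work surface at z = 0. Lengths are in m, angles in rad, forces in N, time in s.
With the tool pointing down it reaches from about 0.35 to 0.975 m from the base axis. Payload 4.9 kg.
Tool frame: the origin (TCP) lies at the very end of the fingers, on their centre line; the grasp point (between the pads) lies manip.grip_point_offset behind it (manip.grip_point_offset is the distance from the TCP to the grasp point, in m); z points along the fingers, y is the line along which they close (so a half turn about z gives the same grasp; the last joint's range is limited). The gripper opens to 85 mm and grips with 20 to 120 N. Pads are 22 mm wide; open, the fingers measure 114 mm over their backs; the gripper's body (76 mm by 85 mm) begins 54 mm behind the grasp point. The pads swing forward as they close: fully open they stand 13 mm farther back than shut.
Start: joints at [0.994, 0.053, 1.613, -0, 1.476, -0.119], TCP at [0.276, 0.561, 0.231] pointing down, gripper open.
Joint ranges: [-3.01, 3.01], [-1.01, 2.22], [0.06, 2.58], [-1.02, 4.17], [0.09, 2.62], [-3.14, 3.14]. Speed limits (rad/s): [2.57, 2.57, 3.14, 3.14, 3.14, 3.14].

### API

Orientations are given as a unit quaternion [w, x, y, z].
In Python, from plant import manip gives the robot as it stands.
- The arm moves only by the shell command python3 -m crank 'ROWS' [OPENING]. ROWS is JSON, a list of rows, each an object of numbers: "x", "y", "z": the shift along the tool's x, y, z in cm; "turn": the turn about the tool's z in rad. In form: [{"x": .., "y": .., "z": .., "turn": ..}, ...]. A call has 1 to 5 rows; each row shifts and turns the commanded pose from where the row before left it, along the tool's axes as they then stand; what a row does not reach is not made up. A row lasts 1/10 s, in which the tool goes at most 50 mm and 8.59 degrees, less where a joint would pass 70% of its speed; a pose out of reach is approached as far as the arm can. A call with a gripper value outside its range is refused whole. OPENING is the opening in per cent of the stroke, from 0 (shut) to 100 (fully open), set as the call begins (- or left out, the last holds). The fingers move at their own pace and stop on an object; the grip force is fixed at half the most. Time passes only in rows, so rows that do not move let the fingers close. It gives the time, the measured TCP pose, the force, the opening and the grip force at its end, in the units of the state.
- manip.state(): the state, without advancing time (a new reading comes with each control period).
- manip.grab_frame(name): name is "side" or "top" or "wrist"; returns (picture, depth): 384x512x3 uint8, red, green, blue; 384x512 float32, m along the optical axis (not along the pixel's ray), 0 where there is no reading.
- manip.camera_model(name): a dict with "mtx" (3x3 intrinsics, pixels), "world_to_cam" (4x4, takes a point from world to camera coordinates). Camera axes: x right, y down, z forward; pixel columns grow to the right and rows downward; lengths in m; the calibration is good to about 2 mm. A picture is of the moment at which its call begins: read the wrist's pose just before it. camera_model takes no time and is no camera call; for the wrist camera it gives the pose at the moment of the call.
- manip.job_done(): hands the job in; it is judged then, once.
The state is a dict: "time": time; "joint_pos": joint angles; "joint_vel": joint speeds; "joint_efforts": joint torques, N m; "tool_pos": TCP position; "tool_rot": TCP orientation; "contact_force": force on the tool from outside, world axes, zero at the start; "ft_torque": the same for the moment, N m; "gripper_width": opening from 0.0 (shut) to 1.0 (fully open); "grasp_force": force on a finger pad.
Only numpy, scipy, OpenCV 4.12 (cv2) and the standard library are available. Lean on these libraries where they do the work, as an engineer would, in place of code of your own. Each camera call takes 0.05 s, during which the arm holds its last target. There are 200 camera calls.

### The job

Take the wooden hand float and, pressing only lightly (a few newtons, never over 15), roll each of the two sample tubes in turn under it along the glass plate, from its end of the plate through about half a turn towards the middle, and leave it there. One tube rolls true and the other rocks, lifting the float as it turns: lay the float down flat on the bare worktop, then set the tube that rocks down in the V-shaped cradle, seated in both V rests, and leave the true one lying on the plate. Do not disturb the tin, the weight and the stopwatch nearby.

Things in the scene. Friction and masses are not known exactly. Their poses are not given: they have to be found in the camera images.
- glass_plate: ground glass mixing plate, 220 x 260 x 8 mm, fixed. Origin: centre of its underside; x along the 220 mm side, y along the 260 mm side (the rolling direction), top at 8 mm. The tubes lie across it, axes along the plate's x within 0.1 rad and 48 to 64 mm off the middle to +x, one about 92 mm from the centre towards -y, the other towards +y.
- tube_1: plain thin-walled steel sample tube, 80 mm long, 150 g, lying on the plate. Of tube_1 and tube_2 one is truly round (31 mm across), the other squashed out of round (30 mm by 32 mm, on its flatter side at the start); which one is not told, it shows by rolling. Origin: middle of its axis, x along the axis, z up at the start; it turns with the tube.
- tube_2: the other plain thin-walled steel sample tube, 80 mm long, 150 g, lying on the plate. Of tube_1 and tube_2 one is truly round (31 mm across), the other squashed out of round (30 mm by 32 mm, on its flatter side at the start); which one is not told, it shows by rolling. Origin: middle of its axis, x along the axis, z up at the start; it turns with the tube.
- float: wooden hand float, 150 g: flat board 46 (x) x 100 (y) x 10 mm with a rib to hold, 24 (x) x 60 (y) mm, 10 to 44 mm above the underside. Origin: centre of its underside, z up. Rolls along its y: the tube goes half as far as the float (100 mm of float for half a turn), so begin with the tube 27 mm ahead of its centre. A rocking tube lifts it 2 mm and may then lurch ahead, a true one not.
- float_grip (a point): point in the middle of the float's rib, 30 mm above the float's underside; axes as the float's.
- cradle: reject cradle, fixed: a 90 (x) x 56 (y) mm aluminium base 8 mm thick with two upright V rests (90 degree V, each 10 mm thick, centred 34 mm either side of the middle, 35 mm high), free space of 58 mm between them for fingers. Origin: centre of its underside, x along the axis of a tube that lies in it.
- cradle_seat (a point): where the centre of a tube comes to lie in the cradle, 34 mm above the worktop (tube axis 34 to 36 mm above it); axes as the cradle's, x along the tube.
- tin_5: bystander: open aluminium moisture tin, 63 mm across and 41 mm high; origin at its underside.
- weight_200g: bystander: brass weight with a knob, 29 mm across and 38 mm high; origin at its underside.
- stopwatch: bystander: round black stopwatch, 74 x 61 x 17 mm; origin at its underside.
Not all that is in view belongs to the job. Leave any pink look-alike of the cradle alone.

How it is judged:
By the outcome, as a careful person would: the job done as asked, in the order asked, and still so for the second after the job is handed in, with the robot touching nothing.
It also fails if it takes over 72 s, if anything falls off the work surface, if the arm or the gripper's body presses on something with over 40 N, if the wrist force passes 120 N, or if a joint passes its speed limit or range.

## Working session

There is one attempt and no reset: what is moved stays moved. The work goes in short steps, Python scripts to look and compute and a shell command to move; the robot and the scene stay as the last step left them, time stands still between calls to the robot, and variables do not carry over. Pictures are saved under pics/ and viewed, at most 10 in all, crops included, and the job is handed in when it is done.

```bash
ls; mkdir -p pics; python3 - <<'E'
from plant import manip
import cv2,numpy as np
print(manip.state(), manip.grip_point_offset)
ims=[]
for n in("top","side"):
    im,d=manip.grab_frame(n); np.savez(f"pics/{n}0.npz",im=im,d=d); cv2.imwrite(f"pics/{n}0.png",im[:,:,::-1])
    m=manip.camera_model(n); print(n,np.round(m["mtx"],1).tolist(),np.round(m["world_to_cam"],3).tolist())
E
```

```text
pics
{'time': 0.0, 'joint_pos': array([ 9.94019314e-01,  5.33687187e-02,  1.61430201e+00,  3.65348666e-05,
        1.47598655e+00, -1.19002663e-01]), 'joint_vel': array([-0.00056057, -0.00082459, -0.00094803, -0.0006161 ,  0.00111131,
       -0.00137529]), 'joint_efforts': array([ 1.58744613e-03, -3.93675399e+01, -3.70179427e+01,  3.54300056e-06,
        6.82583079e-03,  7.29922277e-06]), 'tool_pos': array([0.27587096, 0.56012814, 0.23005088]), 'tool_rot': array([-3.69025193e-04,  2.26895444e-01,  9.73918575e-01, -9.64272674e-04]), 'contact_force': array([0.40760928, 0.55552416, 0.08073921]), 'ft_torque': array([ 0.01155554,  0.01862883, -0.00444302]), 'grasp_force': 0.0, 'gripper_width': 1.0005563707376945} 0.0187
top [[493.2, 0.0, 253.1], [0.0, 493.2, 200.4], [0.0, 0.0, 1.0]] [[-0.013, -1.0, 0.007, 0.189], [-0.997, 0.013, -0.07, 0.589], [0.07, -0.008, -0.998, 1.376], [0.0, 0.0, 0.0, 1.0]]
side [[490.3, 0.0, 254.7], [0.0, 490.3, 191.5], [0.0, 0.0, 1.0]] [[-1.0, -0.022, 0.015, 0.604], [-0.023, 0.473, -0.881, -0.003], [0.013, -0.881, -0.474, 1.33], [0.0, 0.0, 0.0, 1.0]]
```

View pics/top0.png

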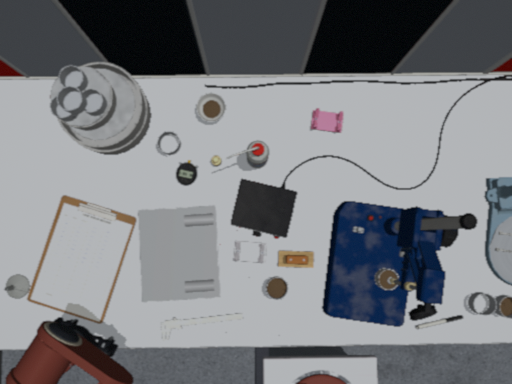

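View pics/side0.png

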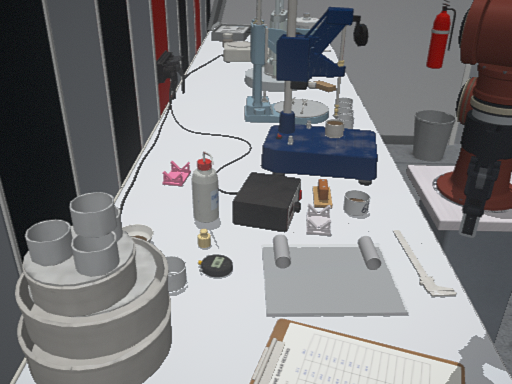

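The top view shows the grey plate at (180,253) with its long side along v (world x). The tubes are at (200,219) and (200,286). There are two cradle candidates: the white one at (249,252) and the pink one at (327,121). The white one is meant, because pink is the look-alike. The float is the wooden piece at (296,259). Next I'll take an enlarged crop and measurements.

```bash
cat > h.py <<'E'
import numpy as np,cv2
from plant import manip
def ray(n,uv,z,cm=None):
    m=cm or manip.camera_model(n); K=np.array(m["mtx"]);T=np.array(m["world_to_cam"])
    R,t=T[:3,:3],T[:3,3]; c=-R.T@t
    uv=np.atleast_2d(uv).astype(float); d=(np.linalg.inv(K)@np.c_[uv,np.ones(len(uv))].T).T@R
    return c+d*((z-c[2])/d[:,2])[:,None]
def cloud(n,d,cm=None):
    m=cm or manip.camera_model(n); K=np.array(m["mtx"]);T=np.array(m["world_to_cam"])
    v,u=np.mgrid[:d.shape[0],:d.shape[1]]
    p=np.stack([(u-K[0,2])/K[0,0]*d,(v-K[1,2])/K[1,1]*d,d],-1)
    return (p-T[:3,3])@T[:3,:3]
def rect(P):
    r=cv2.minAreaRect(P[:,:2].astype(np.float32)*1000); return np.round(r[0],1),np.round(r[1],1),round(r[2],1)
E
python3 - <<'E'
from h import *
f=np.load("pics/top0.npz");im,d=f["im"],f["d"];P=cloud("top",d)
cv2.imwrite("pics/topc.png",cv2.resize(im[150:310,130:330,::-1],(800,640),interpolation=cv2.INTER_CUBIC)[:600])
def reg(u0,u1,v0,v1,zl,zh,extra=None):
    m=np.zeros(d.shape,bool);m[v0:v1,u0:u1]=1;m&=(P[...,2]>zl)&(P[...,2]<zh)&(d>0)
    if extra is not None:m&=extra
    q=P[m];print(len(q),rect(q),"mean",np.round(q.mean(0)*1000,1),"zmed",np.median(q[:,2]))
hsv=cv2.cvtColor(im,cv2.COLOR_RGB2HSV);wood=(hsv[...,1]>100)&(hsv[...,0]<25)
print("plate");reg(132,226,200,306,.004,.016)
print("tubeA far");reg(175,222,205,235,.025,.06)
print("tubeB near");reg(175,222,270,300,.025,.06)
print("float");reg(270,322,242,276,.004,.06,wood)
print("rib");reg(270,322,242,276,.03,.06)
print("cradle");reg(228,270,236,268,.005,.05)
print("cradle V");reg(228,270,236,268,.02,.05)
print("ground",np.median(P[315:335,140:155,2]))
E
```

```text
plate
6798 (array([448., 396.]), array([265.4, 297.5]), 89.5) mean [445.3 399.1   9.3] zmed 0.009247400846518775
tubeA far
322 (array([539. , 335.4]), array([31.3, 79.9]), 3.2) mean [538.7 335.4  36.4] zmed 0.036659917156823
tubeB near
321 (array([355.7, 333.9]), array([30.3, 79.4]), 2.9) mean [356.5 334.5  37.6] zmed 0.0378323587901168
float
431 (array([425.9,  65.3]), array([91.1, 37. ]), 89.1) mean [426.4  66.2  25.2] zmed 0.014417854860456172
rib
190 (array([426.,  64.]), array([57.9, 22.4]), 89.3) mean [425.9  64.5  44.6] zmed 0.044978977142413244
cradle
690 (array([447.3, 196.8]), array([116.4,  87.7]), 89.3) mean [447.4 193.8  13.6] zmed 0.010559606528243571
cradle V
129 (array([457.4, 191.4]), array([77.5, 71.9]), 84.1) mean [449.2 192.   30.1] zmed 0.02947909314563575
ground 0.0015836664879391488
```

View pics/topc.png

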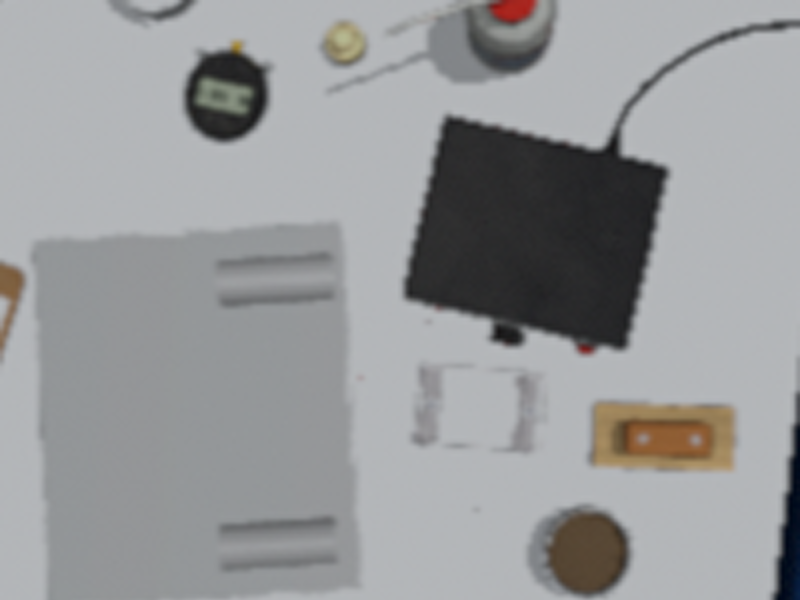

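The crop confirms the white cradle at crop (480,408). The float, with its rib, is at crop (663,438), and the tin is at (588,552), clear of the float grasp. Next I'll plan the approach to the float.

```bash
cat >> h.py <<'E'
from scipy.spatial.transform import Rotation as Ro
def pose():
    s=manip.state();q=s["tool_rot"];R=Ro.from_quat([q[1],q[2],q[3],q[0]]).as_matrix()
    return s["tool_pos"],np.arctan2(R[1,1],R[0,1]),R,s
def plan(x,y,z,yaw,n):
    """target TCP in m, yaw (deg) of tool y in world; prints rows for n equal steps"""
    p,a,R,s=pose(); da=(np.radians(yaw)-a+np.pi)%(2*np.pi)-np.pi
    D=np.array([x,y,z])-p; rows=[]
    for i in range(n):
        b=a+da*i/n; ty=np.array([np.cos(b),np.sin(b)]); tx=np.array([-ty[1],ty[0]])*(-1)
        tx=np.array([-np.sin(b),np.cos(b)]) if R[:2,0]@np.array([-np.sin(a),np.cos(a)])>0 else np.array([np.sin(b),-np.cos(b)])
        rows.append((round(D[:2]@tx/n*100,2),round(D[:2]@ty/n*100,2),round(-D[2]/n*100,2),round(-da/n,3)))
    print("pos",np.round(p*1000,1),"yaw",round(np.degrees(a),2),"t",round(s["time"],2),"F",np.round(s["contact_force"],1),"w",round(s["gripper_width"],3));print("D mm",np.round(D*1000,1));[print(r) for r in rows]
E
python3 - <<'E'
from h import *
plan(.426,.065,.16,0,12)
f=np.load("pics/top0.npz");P=cloud("top",f["d"])
print("box z",np.median(P[200:215,255:275,2]), "box near corner",np.round(ray("top",[(130+628/4,150+348/4),(130+405/4,150+298/4),(249,225)],.05),3))
E
```

```text
pos [275.9 560.2 230.2] yaw 63.77 t 0.1 F [-0.4 -0.1  0.2] w 0.996
D mm [ 150.1 -495.2  -70.2]
(np.float64(-2.95), np.float64(-3.15), np.float64(0.58), np.float64(0.093))
(np.float64(-3.22), np.float64(-2.86), np.float64(0.58), np.float64(0.093))
(np.float64(-3.48), np.float64(-2.55), np.float64(0.58), np.float64(0.093))
(np.float64(-3.7), np.float64(-2.22), np.float64(0.58), np.float64(0.093))
(np.float64(-3.89), np.float64(-1.87), np.float64(0.58), np.float64(0.093))
(np.float64(-4.04), np.float64(-1.5), np.float64(0.58), np.float64(0.093))
(np.float64(-4.16), np.float64(-1.12), np.float64(0.58), np.float64(0.093))
(np.float64(-4.25), np.float64(-0.73), np.float64(0.58), np.float64(0.093))
(np.float64(-4.3), np.float64(-0.33), np.float64(0.58), np.float64(0.093))
(np.float64(-4.31), np.float64(0.07), np.float64(0.58), np.float64(0.093))
(np.float64(-4.29), np.float64(0.47), np.float64(0.58), np.float64(0.093))
(np.float64(-4.22), np.float64(0.86), np.float64(0.58), np.float64(0.093))
box z 0.07609342856045986 box near corner [[0.487 0.09  0.05 ]
 [0.523 0.243 0.05 ]
 [0.521 0.194 0.05 ]]
```

```bash
python3 -m crank '[{"x":-2.95,"y":-3.15,"z":0.58,"turn":0.093},{"x":-3.22,"y":-2.86,"z":0.58,"turn":0.093},{"x":-3.48,"y":-2.55,"z":0.58,"turn":0.093},{"x":-3.7,"y":-2.22,"z":0.58,"turn":0.093},{"x":-3.89,"y":-1.87,"z":0.58,"turn":0.093}]' 60
python3 -m crank '[{"x":-4.04,"y":-1.5,"z":0.58,"turn":0.093},{"x":-4.16,"y":-1.12,"z":0.58,"turn":0.093},{"x":-4.25,"y":-0.73,"z":0.58,"turn":0.093},{"x":-4.3,"y":-0.33,"z":0.58,"turn":0.093},{"x":-4.31,"y":0.07,"z":0.58,"turn":0.093}]'
python3 -m crank '[{"x":-4.29,"y":0.47,"z":0.58,"turn":0.093},{"x":-4.22,"y":0.86,"z":0.58,"turn":0.093},{},{}]'
python3 - <<'E'
from h import *
plan(.426,.065,.10,0,2)
cm=manip.camera_model("wrist");im,d=manip.grab_frame("wrist");np.savez("pics/w1.npz",im=im,d=d,K=cm["mtx"],T=cm["world_to_cam"])
cv2.imwrite("pics/w1.png",im[:,:,::-1])
P=cloud("wrist",d,cm);hsv=cv2.cvtColor(im,cv2.COLOR_RGB2HSV);w=(hsv[...,1]>80)&(hsv[...,0]<25)&(d>0)
for a,b in((.036,.06),(.004,.02)):
    q=P[w&(P[...,2]>a)&(P[...,2]<b)&(np.abs(P[...,1]-.065)<.06)&(abs(P[...,0]-.426)<.04)];print(len(q),rect(q) if len(q) else 0)
E
```

```text
time: 0.6
tool_pos: [0.3386, 0.3525, 0.2015]
tool_rot: [-0.0, 0.447, 0.895, -0.0]
contact_force: [0.8, -0.4, 0.2]
gripper_width: 0.603
grasp_force: 0.0
time: 1.1
tool_pos: [0.4007, 0.1461, 0.1728]
tool_rot: [0.0, 0.641, 0.768, 0.0]
contact_force: [0.9, -0.0, 0.1]
gripper_width: 0.599
grasp_force: 0.0
pos [400.7 146.1 172.8] yaw 10.28 t 1.1 F [ 0.9 -0.   0.1] w 0.599
D mm [ 25.3 -81.1 -72.8]
(np.float64(-4.22), np.float64(0.52), np.float64(3.64), np.float64(0.09))
(np.float64(-4.15), np.float64(0.9), np.float64(3.64), np.float64(0.09))
1544 (array([427.4,  63.9]), array([60. , 24.2]), 87.2)
2123 (array([426.9,  62.3]), array([98.2, 45.3]), 87.1)schema error: expected keys x, y, z, turn
```

View pics/w1.png

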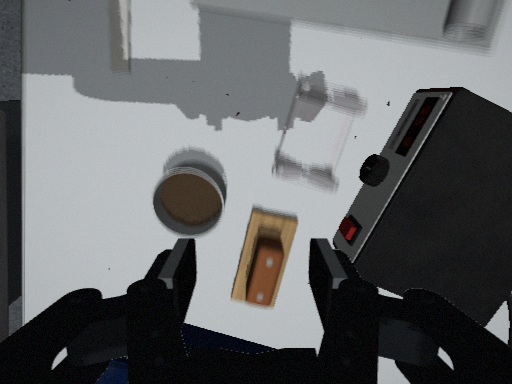

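The wrist view shows the float between the fingers at (265,258) and the tin at (190,195). The scale is on the right, clear of the path. The rib centre is (427.4, 63.9) mm, and its long axis is at 87.2°, so I need a tool y yaw of -2.8°.

```bash
python3 - <<'E'
from h import *
plan(.4274,.0639,.06,-2.8,4)
f=np.load("pics/w1.npz");P=cloud("wrist",f["d"],dict(mtx=f["K"],world_to_cam=f["T"]))
for a,b in((.005,.05),(.02,.05)):
    q=P[(P[...,2]>a)&(P[...,2]<b)&(abs(P[...,0]-.449)<.035)&(abs(P[...,1]-.192)<.055)];print(len(q),rect(q),q.mean(0))
E
```

```text
pos [401.8 141.  171.7] yaw 9.8 t 1.15 F [ 1.2 -1.9  0.1] w 0.599
D mm [  25.6  -77.1 -111.7]
(np.float64(-2.01), np.float64(0.3), np.float64(2.79), np.float64(0.055))
(np.float64(-1.99), np.float64(0.41), np.float64(2.79), np.float64(0.055))
(np.float64(-1.96), np.float64(0.52), np.float64(2.79), np.float64(0.055))
(np.float64(-1.93), np.float64(0.63), np.float64(2.79), np.float64(0.055))
6441 (array([449.7, 193. ]), array([90.1, 56.2]), 84.8) [0.44928508 0.19509117 0.01359598]
1284 (array([449.8, 192.9]), array([78.2, 55.7]), 84.7) [0.45108018 0.19548145 0.02966924]
```

```bash
python3 -m crank '[{"x":-1.9,"y":0.3,"z":2.7,"turn":0.055},{"x":-1.9,"y":0.41,"z":2.7,"turn":0.055},{"x":-1.9,"y":0.52,"z":2.7,"turn":0.055},{"x":-1.9,"y":0.63,"z":2.7,"turn":0.055},{"x":0,"y":0,"z":0,"turn":0}]'
python3 - <<'E'
from h import *
plan(.4274,.0639,.014,-2.8,1)
E
```

```text
time: 1.65
tool_pos: [0.4237, 0.0726, 0.0611]
tool_rot: [-0.003, 0.721, 0.693, -0.003]
contact_force: [-0.5, -0.4, -0.2]
gripper_width: 0.597
grasp_force: 0.0
pos [423.7  72.6  61.1] yaw -2.27 t 1.65 F [-0.5 -0.4 -0.2] w 0.597
D mm [  3.7  -8.7 -47.1]
(np.float64(-0.86), np.float64(0.4), np.float64(4.71), np.float64(0.009))
```

```bash
python3 -m crank '[{"x":-0.6,"y":0.3,"z":1.5,"turn":0.009},{"x":0,"y":0,"z":1.0,"turn":0},{"x":0,"y":0,"z":0,"turn":0},{"x":0,"y":0,"z":0,"turn":0}]'
python3 - <<'E'
from h import *
plan(.4274,.0639,.014,-2.8,1)
E
```

```text
time: 2.05
tool_pos: [0.4297, 0.0684, 0.0408]
tool_rot: [-0.0, 0.723, 0.691, 0.0]
contact_force: [0.2, 0.4, -0.3]
gripper_width: 0.602
grasp_force: 0.0
pos [429.7  68.4  40.8] yaw -2.56 t 2.05 F [ 0.2  0.4 -0.3] w 0.602
D mm [ -2.3  -4.5 -26.8]
(np.float64(-0.46), np.float64(-0.21), np.float64(2.68), np.float64(0.004))
```

```bash
python3 -m crank '[{"x":-0.45,"y":-0.2,"z":1.2,"turn":0.004},{"x":0,"y":0,"z":1.0,"turn":0},{"x":0,"y":0,"z":0,"turn":0},{"x":0,"y":0,"z":0,"turn":0},{"x":0,"y":0,"z":0,"turn":0}]'
python3 - <<'E'
from h import *
plan(.4274,.0639,.014,-2.8,1)
E
```

```text
time: 2.55
tool_pos: [0.4277, 0.0634, 0.0185]
tool_rot: [0.0, 0.725, 0.689, 0.0]
contact_force: [0.3, 0.2, -0.4]
gripper_width: 0.597
grasp_force: 0.0
pos [427.7  63.4  18.5] yaw -2.86 t 2.55 F [ 0.3  0.2 -0.4] w 0.597
D mm [-0.3  0.5 -4.5]
(np.float64(0.05), np.float64(-0.03), np.float64(0.45), np.float64(-0.001))
```

```bash
python3 -m crank '[{"x":0,"y":0,"z":0.4,"turn":0},{"x":0,"y":0,"z":0,"turn":0}]'
python3 -m crank '[{"x":0,"y":0,"z":0,"turn":0},{"x":0,"y":0,"z":0,"turn":0},{"x":0,"y":0,"z":0,"turn":0},{"x":0,"y":0,"z":0,"turn":0}]' 0
python3 -m crank '[{"x":0,"y":0,"z":0,"turn":0},{"x":0,"y":0,"z":0,"turn":0}]'
```

```text
time: 2.75
tool_pos: [0.4273, 0.0634, 0.0141]
tool_rot: [-0.0, 0.725, 0.689, -0.0]
contact_force: [-0.1, 0.2, -0.4]
gripper_width: 0.6
grasp_force: 0.0
time: 3.15
tool_pos: [0.4278, 0.0634, 0.0145]
tool_rot: [0.0, 0.725, 0.689, 0.0]
contact_force: [0.6, 0.1, 1.8]
gripper_width: 0.27
grasp_force: 60.5
time: 3.35
tool_pos: [0.4278, 0.0634, 0.0146]
tool_rot: [0.0, 0.725, 0.689, 0.0]
contact_force: [-0.1, 0.8, 1.3]
gripper_width: 0.27
grasp_force: 60.5
```

```bash
python3 -m crank '[{"x":0,"y":0,"z":-3,"turn":0},{"x":0,"y":0,"z":-4,"turn":0},{"x":0,"y":0,"z":-3,"turn":0},{"x":0,"y":0,"z":0,"turn":0},{"x":0,"y":0,"z":0,"turn":0}]'
python3 - <<'E'
from h import *
plan(.329,.3326,.11,93,14)
E
```

```text
time: 3.85
tool_pos: [0.4273, 0.0634, 0.1141]
tool_rot: [0.0, 0.725, 0.689, 0.0]
contact_force: [0.2, -0.8, -1.5]
gripper_width: 0.273
grasp_force: 60.2
pos [427.3  63.4 114.1] yaw -2.87 t 3.85 F [ 0.2 -0.8 -1.5] w 0.273
D mm [-98.3 269.2  -4.1]
(np.float64(1.89), np.float64(-0.8), np.float64(0.03), np.float64(-0.12))
(np.float64(1.97), np.float64(-0.57), np.float64(0.03), np.float64(-0.12))
(np.float64(2.02), np.float64(-0.33), np.float64(0.03), np.float64(-0.12))
(np.float64(2.05), np.float64(-0.08), np.float64(0.03), np.float64(-0.12))
(np.float64(2.04), np.float64(0.16), np.float64(0.03), np.float64(-0.12))
(np.float64(2.01), np.float64(0.4), np.float64(0.03), np.float64(-0.12))
(np.float64(1.95), np.float64(0.64), np.float64(0.03), np.float64(-0.12))
(np.float64(1.86), np.float64(0.87), np.float64(0.03), np.float64(-0.12))
(np.float64(1.74), np.float64(1.08), np.float64(0.03), np.float64(-0.12))
(np.float64(1.6), np.float64(1.28), np.float64(0.03), np.float64(-0.12))
(np.float64(1.43), np.float64(1.46), np.float64(0.03), np.float64(-0.12))
(np.float64(1.25), np.float64(1.62), np.float64(0.03), np.float64(-0.12))
(np.float64(1.05), np.float64(1.76), np.float64(0.03), np.float64(-0.12))
(np.float64(0.83), np.float64(1.87), np.float64(0.03), np.float64(-0.12))
```

```bash
python3 -m crank '[{"x":1.89,"y":-0.8,"z":0,"turn":-0.12},{"x":1.97,"y":-0.57,"z":0,"turn":-0.12},{"x":2.02,"y":-0.33,"z":0,"turn":-0.12},{"x":2.05,"y":-0.08,"z":0,"turn":-0.12},{"x":2.04,"y":0.16,"z":0,"turn":-0.12}]'
python3 -m crank '[{"x":2.01,"y":0.4,"z":0,"turn":-0.12},{"x":1.95,"y":0.64,"z":0,"turn":-0.12},{"x":1.86,"y":0.87,"z":0,"turn":-0.12},{"x":1.74,"y":1.08,"z":0,"turn":-0.12},{"x":1.6,"y":1.28,"z":0,"turn":-0.12}]'
python3 -m crank '[{"x":1.43,"y":1.46,"z":0,"turn":-0.12},{"x":1.25,"y":1.62,"z":0,"turn":-0.12},{"x":1.05,"y":1.76,"z":0,"turn":-0.12},{"x":0.83,"y":1.87,"z":0,"turn":-0.12},{"x":0,"y":0,"z":0,"turn":0}]'
python3 -m crank '[{"x":0,"y":0,"z":0,"turn":0},{"x":0,"y":0,"z":0,"turn":0}]'
python3 - <<'E'
from h import *
plan(.329,.3326,.07,93,1)
cm=manip.camera_model("wrist");im,d=manip.grab_frame("wrist");np.savez("pics/w2.npz",im=im,d=d,K=cm["mtx"],T=cm["world_to_cam"])
P=cloud("wrist",d,cm)
for x0,y0 in((.356,.334),(.539,.335)):
    q=P[(P[...,2]>.025)&(P[...,2]<.05)&(abs(P[...,0]-x0)<.03)&(abs(P[...,1]-y0)<.06)&(d>0)];print(len(q),(rect(q),q[:,2].max()) if len(q) else 0)
E
```

```text
time: 4.35
tool_pos: [0.3899, 0.1599, 0.1112]
tool_rot: [-0.002, 0.486, 0.874, -0.002]
contact_force: [1.0, -0.4, -1.1]
gripper_width: 0.27
grasp_force: 60.1
time: 4.85
tool_pos: [0.3545, 0.2556, 0.1112]
tool_rot: [-0.002, 0.206, 0.978, -0.002]
contact_force: [0.8, -0.1, -2.1]
gripper_width: 0.272
grasp_force: 60.1
time: 5.35
tool_pos: [0.3259, 0.3327, 0.1114]
tool_rot: [-0.002, -0.031, 1.0, -0.001]
contact_force: [-0.6, -0.1, -1.3]
gripper_width: 0.271
grasp_force: 60.1
time: 5.55
tool_pos: [0.3277, 0.3314, 0.1129]
tool_rot: [-0.001, -0.029, 1.0, -0.001]
contact_force: [-1.0, 0.4, -1.7]
gripper_width: 0.272
grasp_force: 60.1
pos [327.7 331.4 112.9] yaw 93.29 t 5.55 F [-1.   0.4 -1.7] w 0.272
D mm [  1.3   1.2 -42.9]
(np.float64(-0.14), np.float64(0.11), np.float64(4.29), np.float64(0.005))
497 ((array([350.9, 334.3]), array([20.2, 79.9]), 2.4), np.float64(0.04136109531264199))
0 0
```

```bash
python3 -m crank '[{"x":-0.14,"y":0.11,"z":2.0,"turn":0},{"x":0,"y":0,"z":2.0,"turn":0},{"x":0,"y":0,"z":1.4,"turn":0},{"x":0,"y":0,"z":0,"turn":0},{"x":0,"y":0,"z":0,"turn":0}]'
python3 -m crank '[{"x":0,"y":0,"z":0.2,"turn":0},{"x":0,"y":0,"z":0,"turn":0}]'
python3 -m crank '[{"x":0,"y":0,"z":0.1,"turn":0},{"x":0,"y":0,"z":0,"turn":0}]'
```

```text
time: 6.1
tool_pos: [0.3297, 0.3334, 0.0604]
tool_rot: [-0.0, -0.029, 1.0, -0.0]
contact_force: [-0.4, 0.8, -1.1]
gripper_width: 0.269
grasp_force: 60.1
time: 6.3
tool_pos: [0.3301, 0.3341, 0.0592]
tool_rot: [0.001, -0.03, 1.0, 0.0]
contact_force: [0.6, 0.1, -1.5]
gripper_width: 0.268
grasp_force: 60.1
time: 6.5
tool_pos: [0.3297, 0.3338, 0.0576]
tool_rot: [0.0, -0.03, 1.0, 0.0]
contact_force: [0.1, 0.2, -1.1]
gripper_width: 0.273
grasp_force: 60.1
```

```bash
for i in 1; do python3 -m crank '[{"x":0,"y":0,"z":0.1,"turn":0},{"x":0,"y":0,"z":0.1,"turn":0},{"x":0,"y":0,"z":0,"turn":0},{"x":0,"y":0,"z":0,"turn":0}]' ; done | grep -E "tool_pos|force"
python3 -m crank '[{"x":0,"y":0,"z":0.05,"turn":0},{"x":0,"y":0,"z":0,"turn":0},{"x":0,"y":0,"z":0,"turn":0}]' | grep -E "tool_pos|force"
```

```text
tool_pos: [0.3295, 0.3336, 0.0552]
contact_force: [0.0, -0.2, -1.7]
grasp_force: 60.1
tool_pos: [0.3295, 0.3337, 0.0548]
contact_force: [-0.5, -0.2, -0.6]
grasp_force: 60.1
```

```bash
python3 -m crank '[{"x":0,"y":0,"z":0.05,"turn":0},{"x":0,"y":0,"z":0,"turn":0},{"x":0,"y":0,"z":0,"turn":0}]' | grep -E "tool_pos|contact"
python3 -m crank '[{"x":0,"y":0,"z":0.05,"turn":0},{"x":0,"y":0,"z":0,"turn":0},{"x":0,"y":0,"z":0,"turn":0}]' | grep -E "tool_pos|contact"
```

```text
tool_pos: [0.3295, 0.3337, 0.0543]
contact_force: [0.1, 0.5, -2.3]
tool_pos: [0.3295, 0.3337, 0.0538]
contact_force: [0.0, -0.4, -1.5]
```

```bash
python3 -m crank '[{"x":0,"y":0,"z":0.05,"turn":0},{"x":0,"y":0,"z":0,"turn":0},{"x":0,"y":0,"z":0,"turn":0}]' | grep -E "tool_pos|contact"
```

```text
tool_pos: [0.3297, 0.3338, 0.0535]
contact_force: [-0.2, 0.1, -0.7]
```

```bash
python3 -m crank '[{"x":0,"y":0,"z":0.04,"turn":0},{"x":0,"y":0,"z":0,"turn":0},{"x":0,"y":0,"z":0,"turn":0}]' | grep -E "tool_pos|contact"; python3 -c "
from h import *
print(pose()[3]['ft_torque'])"
```

```text
tool_pos: [0.33, 0.3338, 0.0534]
contact_force: [0.5, -1.6, 4.0]
[-0.24617839 -0.18297913 -0.03129776]
```

```bash
python3 -m crank '[{"x":-0.4,"y":0,"z":0,"turn":0},{"x":-0.4,"y":0,"z":0,"turn":0},{"x":0,"y":0,"z":0,"turn":0}]' | grep -E "time|tool_pos|contact"
```

```text
time: 8.7
tool_pos: [0.3385, 0.3343, 0.0534]
contact_force: [0.1, -2.6, 4.3]
```

```bash
python3 -m crank '[{"x":-0.3,"y":0,"z":0,"turn":0},{"x":-0.3,"y":0,"z":0,"turn":0},{"x":0,"y":0,"z":0,"turn":0}]' | grep -E "time|tool_pos|contact"
```

```text
time: 9.0
tool_pos: [0.3442, 0.3347, 0.0534]
contact_force: [1.1, -1.5, 6.1]
```

```bash
python3 -m crank '[{"x":-0.3,"y":0,"z":0,"turn":0},{"x":-0.2,"y":0,"z":0,"turn":0},{"x":0,"y":0,"z":0,"turn":0}]' | grep -E "time|tool_pos|contact"
```

```text
time: 9.3
tool_pos: [0.3491, 0.3349, 0.0534]
contact_force: [0.3, -2.5, 6.3]
```

```bash
python3 -m crank '[{"x":-0.4,"y":0,"z":-0.01,"turn":0},{"x":-0.4,"y":0,"z":0,"turn":0},{"x":0,"y":0,"z":0,"turn":0}]' | grep -E "time|tool_pos|contact"
```

```text
time: 9.6
tool_pos: [0.3571, 0.3354, 0.0534]
contact_force: [-0.3, -2.2, 4.8]
```

```bash
python3 -m crank '[{"x":-0.4,"y":0,"z":0,"turn":0},{"x":-0.4,"y":0,"z":0,"turn":0},{"x":-0.4,"y":0,"z":0,"turn":0},{"x":0,"y":0,"z":0,"turn":0}]' | grep -E "time|tool_pos|contact"
```

```text
time: 10.0
tool_pos: [0.369, 0.3361, 0.0534]
contact_force: [-0.2, -2.8, 6.7]
```

```bash
python3 -m crank '[{"x":-0.4,"y":0,"z":0,"turn":0},{"x":-0.4,"y":0,"z":0,"turn":0},{"x":-0.4,"y":0,"z":0,"turn":0},{"x":0,"y":0,"z":0,"turn":0}]' | grep -E "time|tool_pos|contact"; python3 - <<'E'
from h import *
im,d=manip.grab_frame("top");P=cloud("top",d)
cv2.imwrite("pics/roll1.png",cv2.resize(im[180:320,110:250,::-1],(560,560)))
E
```

```text
time: 10.4
tool_pos: [0.3809, 0.3367, 0.0534]
contact_force: [-0.8, -2.8, 6.5]
```

View pics/roll1.png

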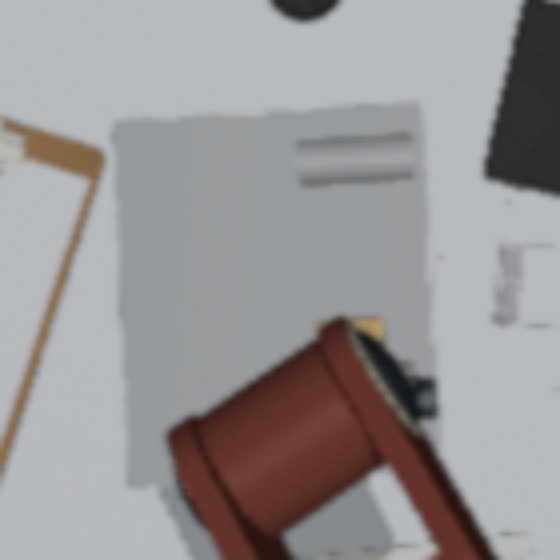

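The arm hides the near tube; only the front of the float shows, at (370,327). The force has stayed even over half the travel, so this tube looks true so far. I'll finish the roll.

```bash
python3 -m crank '[{"x":-0.4,"y":0,"z":-0.01,"turn":0},{"x":-0.4,"y":0,"z":0,"turn":0},{"x":-0.4,"y":0,"z":0,"turn":0},{"x":0,"y":0,"z":0,"turn":0}]' | grep -E "time|tool_pos|contact"
```

```text
time: 10.85
tool_pos: [0.3928, 0.3374, 0.0534]
contact_force: [0.8, -3.6, 7.0]
```

```bash
python3 -m crank '[{"x":-0.4,"y":0,"z":0,"turn":0},{"x":-0.4,"y":0,"z":0,"turn":0},{"x":-0.4,"y":0,"z":0,"turn":0},{"x":0,"y":0,"z":0,"turn":0}]' | grep -E "time|tool_pos|contact"
```

```text
time: 11.25
tool_pos: [0.4047, 0.338, 0.0535]
contact_force: [1.1, -2.5, 6.2]
```

```bash
python3 -m crank '[{"x":-0.4,"y":0,"z":0,"turn":0},{"x":-0.4,"y":0,"z":0,"turn":0},{"x":-0.4,"y":0,"z":0,"turn":0},{"x":0,"y":0,"z":0,"turn":0}]' | grep -E "time|tool_pos|contact"
```

```text
time: 11.65
tool_pos: [0.4166, 0.3387, 0.0534]
contact_force: [1.4, -2.4, 7.3]
```

```bash
python3 -m crank '[{"x":-0.4,"y":0,"z":0,"turn":0},{"x":-0.4,"y":0,"z":0,"turn":0},{"x":-0.4,"y":0,"z":0,"turn":0},{"x":0,"y":0,"z":0,"turn":0},{"x":0,"y":0,"z":0,"turn":0}]' | grep -E "time|tool_pos|contact"
```

```text
time: 12.15
tool_pos: [0.4283, 0.3394, 0.0534]
contact_force: [0.5, -2.9, 6.5]
```

```bash
python3 -m crank '[{"x":0,"y":0,"z":-0.05,"turn":0},{"x":0,"y":0,"z":-0.05,"turn":0},{"x":0,"y":0,"z":-0.4,"turn":0},{"x":0,"y":0,"z":-1.5,"turn":0},{"x":0,"y":0,"z":-2,"turn":0}]' | grep -E "time|tool_pos|contact"
python3 -m crank '[{"x":0,"y":0,"z":-2,"turn":0},{"x":-2,"y":0,"z":0,"turn":0},{"x":-4,"y":0,"z":0,"turn":0},{"x":-4,"y":0,"z":0,"turn":0},{"x":-3,"y":0,"z":0,"turn":0}]' | grep -E "time|tool_pos|contact"
python3 -m crank '[{"x":0,"y":0,"z":0,"turn":0},{"x":0,"y":0,"z":0,"turn":0},{"x":0,"y":0,"z":0,"turn":0}]' | grep -E "time|tool_pos|contact"
python3 - <<'E'
from h import *
im,d=manip.grab_frame("top");P=cloud("top",d)
cm=manip.camera_model("wrist");im2,d2=manip.grab_frame("wrist");P2=cloud("wrist",d2,cm)
cv2.imwrite("pics/c1.png",np.hstack([cv2.resize(im[180:320,110:250],(384,384)),im2[:,:416]])[:,:,::-1])
plan(.5658,.337,.068,93,1)
for Q in(P,P2):
  for x0 in (.405,.539):
    q=Q[(Q[...,2]>.028)&(Q[...,2]<.042)&(abs(Q[...,0]-x0)<.03)&(abs(Q[...,1]-.335)<.05)];print(len(q),(rect(q),q[:,2].max()) if len(q)>5 else 0)
E
```

```text
time: 12.65
tool_pos: [0.4269, 0.3391, 0.0924]
contact_force: [1.2, -0.2, -1.5]
time: 13.15
tool_pos: [0.5601, 0.3476, 0.1141]
contact_force: [-0.4, -0.7, -0.7]
time: 13.45
tool_pos: [0.5569, 0.3473, 0.113]
contact_force: [0.5, -0.5, -0.7]
pos [556.9 347.4 113.1] yaw 93.44 t 13.55 F [-0.5 -0.3 -1.7] w 0.272
D mm [  8.9 -10.4 -45.1]
(np.float64(-0.83), np.float64(-1.09), np.float64(4.51), np.float64(0.008))
0 0
10 ((array([538.5, 311.2]), array([14.8, 35.1]), 20.8), np.float64(0.03950670190242942))
0 0
1010 ((array([542. , 303.9]), array([30.3, 15.8]), 3.0), np.float64(0.04095854763413137))
```

View pics/c1.png

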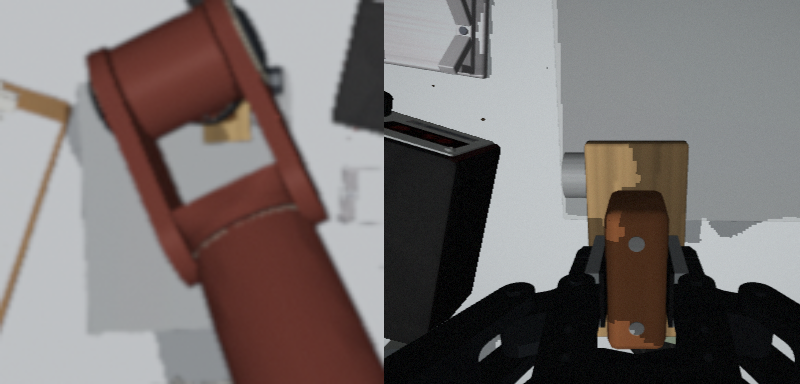

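The left panel shows the arm hiding the near tube's place. The right panel shows the far tube under the float's front, with its end at (575,175); the near tube is out of the wrist view. I'll check the near tube with the side camera.

```bash
python3 - <<'E'
from h import *
im,d=manip.grab_frame("side");Q=cloud("side",d)
cv2.imwrite("pics/s1.png",im[:,:,::-1])
for x0 in (.356,.405,.539):
    q=Q[(Q[...,2]>.018)&(Q[...,2]<.045)&(abs(Q[...,0]-x0)<.025)&(abs(Q[...,1]-.335)<.05)];print(x0,len(q),(rect(q),q[:,2].max()) if len(q)>5 else 0)
E
python3 -m crank '[{"x":-0.83,"y":-1.1,"z":2.0,"turn":0.008},{"x":0,"y":0,"z":2.0,"turn":0},{"x":0,"y":0,"z":0,"turn":0},{"x":0,"y":0,"z":0,"turn":0}]' | grep -E "time|tool_pos|contact"
```

```text
0.356 0 0
0.405 376 ((array([408. , 338.7]), array([30.8, 83.8]), 3.5), np.float64(0.0411926807864235))
0.539 355 ((array([541.9, 337.7]), array([31.8, 84.5]), 2.9), np.float64(0.040075527433857235))
time: 14.0
tool_pos: [0.5663, 0.3368, 0.073]
contact_force: [-0.1, -0.1, -1.1]
```

```bash
python3 -m crank '[{"x":0,"y":0,"z":1.0,"turn":0},{"x":0,"y":0,"z":0.8,"turn":0},{"x":0,"y":0,"z":0,"turn":0},{"x":0,"y":0,"z":0,"turn":0}]' | grep -E "time|tool_pos|contact"
python3 -m crank '[{"x":0,"y":0,"z":0.1,"turn":0},{"x":0,"y":0,"z":0,"turn":0},{"x":0,"y":0,"z":0,"turn":0}]' | grep -E "time|tool_pos|contact"
```

```text
time: 14.4
tool_pos: [0.5668, 0.3367, 0.0548]
contact_force: [0.2, 0.9, -2.5]
time: 14.7
tool_pos: [0.5672, 0.3368, 0.0544]
contact_force: [0.1, -0.1, -1.1]
```

```bash
python3 -m crank '[{"x":0,"y":0,"z":0.06,"turn":0},{"x":0,"y":0,"z":0,"turn":0},{"x":0,"y":0,"z":0,"turn":0}]' | grep -E "time|tool_pos|contact"
```

```text
time: 15.0
tool_pos: [0.567, 0.3367, 0.0535]
contact_force: [0.8, 0.2, -1.4]
```

```bash
python3 -m crank '[{"x":0,"y":0,"z":0.05,"turn":0},{"x":0,"y":0,"z":0,"turn":0},{"x":0,"y":0,"z":0,"turn":0}]' | grep -E "time|tool_pos|contact"
```

```text
time: 15.3
tool_pos: [0.567, 0.3367, 0.0529]
contact_force: [0.8, -0.4, -1.8]
```

No contact yet at 52.9 mm. The near tube touched at 53.4 mm, which fits this one lying on its flat side.

```bash
python3 -m crank '[{"x":0,"y":0,"z":0.04,"turn":0},{"x":0,"y":0,"z":0,"turn":0},{"x":0,"y":0,"z":0,"turn":0}]' | grep -E "time|tool_pos|contact"
```

```text
time: 15.6
tool_pos: [0.567, 0.3367, 0.0526]
contact_force: [0.3, -0.3, -1.2]
```

```bash
python3 -m crank '[{"x":0,"y":0,"z":0.04,"turn":0},{"x":0,"y":0,"z":0,"turn":0},{"x":0,"y":0,"z":0,"turn":0}]' | grep -E "time|tool_pos|contact"
```

```text
time: 15.9
tool_pos: [0.5673, 0.3368, 0.0526]
contact_force: [0.3, -1.4, 0.6]
```

```bash
python3 -m crank '[{"x":0,"y":0,"z":0.02,"turn":0},{"x":0.4,"y":0,"z":0,"turn":0},{"x":0.4,"y":0,"z":0,"turn":0},{"x":0,"y":0,"z":0,"turn":0}]' | grep -E "time|tool_pos|contact"
```

```text
time: 16.3
tool_pos: [0.5592, 0.3364, 0.053]
contact_force: [1.4, -1.8, 4.2]
```

```bash
python3 -m crank '[{"x":0.3,"y":0,"z":0,"turn":0},{"x":0.3,"y":0,"z":0,"turn":0},{"x":0,"y":0,"z":0,"turn":0}]' | grep -E "time|tool_pos|contact"
```

```text
time: 16.6
tool_pos: [0.5535, 0.3361, 0.0533]
contact_force: [0.2, -2.3, 7.3]
```

```bash
python3 -m crank '[{"x":0.3,"y":0,"z":-0.03,"turn":0},{"x":0.3,"y":0,"z":-0.03,"turn":0},{"x":0,"y":0,"z":0,"turn":0}]' | grep -E "time|tool_pos|contact"
```

```text
time: 16.9
tool_pos: [0.5474, 0.3358, 0.0537]
contact_force: [0.6, -1.7, 5.8]
```

```bash
python3 -m crank '[{"x":0.3,"y":0,"z":-0.03,"turn":0},{"x":0.3,"y":0,"z":-0.03,"turn":0},{"x":0,"y":0,"z":0,"turn":0}]' | grep -E "time|tool_pos|contact"
```

```text
time: 17.2
tool_pos: [0.5411, 0.3355, 0.054]
contact_force: [1.0, -1.8, 6.5]
```

```bash
python3 -m crank '[{"x":0.3,"y":0,"z":-0.03,"turn":0},{"x":0.3,"y":0,"z":-0.03,"turn":0},{"x":0,"y":0,"z":0,"turn":0}]' | grep -E "time|tool_pos|contact"
```

```text
time: 17.5
tool_pos: [0.5347, 0.3351, 0.0542]
contact_force: [-0.5, -1.8, 5.9]
```

```bash
python3 -m crank '[{"x":0.3,"y":0,"z":-0.02,"turn":0},{"x":0.3,"y":0,"z":-0.02,"turn":0},{"x":0,"y":0,"z":0,"turn":0}]' | grep -E "time|tool_pos|contact"
```

```text
time: 17.8
tool_pos: [0.5285, 0.3348, 0.0543]
contact_force: [0.7, -2.5, 5.1]
```

```bash
python3 -m crank '[{"x":0.3,"y":0,"z":-0.01,"turn":0},{"x":0.3,"y":0,"z":0,"turn":0},{"x":0,"y":0,"z":0,"turn":0}]' | grep -E "time|tool_pos|contact"
```

```text
time: 18.1
tool_pos: [0.5225, 0.3345, 0.0545]
contact_force: [0.7, -1.1, 6.1]
```

```bash
python3 -m crank '[{"x":0.3,"y":0,"z":0,"turn":0},{"x":0.3,"y":0,"z":0,"turn":0},{"x":0,"y":0,"z":0,"turn":0}]' | grep -E "time|tool_pos|contact"
```

```text
time: 18.4
tool_pos: [0.5165, 0.3342, 0.0545]
contact_force: [-0.4, -1.5, 5.9]
```

```bash
python3 -m crank '[{"x":0.3,"y":0,"z":0,"turn":0},{"x":0.3,"y":0,"z":0.01,"turn":0},{"x":0,"y":0,"z":0,"turn":0}]' | grep -E "time|tool_pos|contact"
```

```text
time: 18.7
tool_pos: [0.5106, 0.3339, 0.0544]
contact_force: [-0.7, -1.9, 6.3]
```

```bash
python3 -m crank '[{"x":0.3,"y":0,"z":0.01,"turn":0},{"x":0.3,"y":0,"z":0.02,"turn":0},{"x":0,"y":0,"z":0,"turn":0}]' | grep -E "time|tool_pos|contact"
```

```text
time: 19.0
tool_pos: [0.5047, 0.3336, 0.0543]
contact_force: [-0.3, -3.1, 6.4]
```

```bash
python3 -m crank '[{"x":0.3,"y":0,"z":0.02,"turn":0},{"x":0.3,"y":0,"z":0.03,"turn":0},{"x":0,"y":0,"z":0,"turn":0}]' | grep -E "time|tool_pos|contact"
```

```text
time: 19.3
tool_pos: [0.4989, 0.3333, 0.0541]
contact_force: [-0.3, -1.6, 8.4]
```

```bash
python3 -m crank '[{"x":0.3,"y":0,"z":0,"turn":0},{"x":0.3,"y":0,"z":0.02,"turn":0},{"x":0,"y":0,"z":0,"turn":0}]' | grep -E "time|tool_pos|contact"
```

```text
time: 19.6
tool_pos: [0.4929, 0.333, 0.0538]
contact_force: [-1.2, -3.1, 7.9]
```

```bash
python3 -m crank '[{"x":0.3,"y":0,"z":0.02,"turn":0},{"x":0.3,"y":0,"z":0.03,"turn":0},{"x":0,"y":0,"z":0,"turn":0}]' | grep -E "time|tool_pos|contact"
```

```text
time: 19.9
tool_pos: [0.487, 0.3327, 0.0535]
contact_force: [-0.5, -1.6, 7.3]
```

```bash
python3 -m crank '[{"x":0.3,"y":0,"z":0.02,"turn":0},{"x":0.3,"y":0,"z":0.02,"turn":0},{"x":0,"y":0,"z":0,"turn":0}]' | grep -E "time|tool_pos|contact"
```

```text
time: 20.2
tool_pos: [0.4811, 0.3324, 0.0532]
contact_force: [-1.4, -3.1, 9.3]
```

```bash
python3 -m crank '[{"x":0.3,"y":0,"z":0.01,"turn":0},{"x":0.3,"y":0,"z":0.01,"turn":0},{"x":0,"y":0,"z":0,"turn":0}]' | grep -E "time|tool_pos|contact"
```

```text
time: 20.5
tool_pos: [0.4749, 0.3321, 0.0528]
contact_force: [-1.0, -2.7, 7.8]
```

```bash
python3 -m crank '[{"x":0.4,"y":0,"z":0,"turn":0},{"x":0,"y":0,"z":0,"turn":0},{"x":0,"y":0,"z":0,"turn":0}]' | grep -E "time|tool_pos|contact"
python3 -m crank '[{"x":0,"y":0,"z":-0.04,"turn":0},{"x":0,"y":0,"z":-0.05,"turn":0},{"x":0,"y":0,"z":-0.4,"turn":0},{"x":0,"y":0,"z":-2,"turn":0},{"x":0,"y":0,"z":-4,"turn":0}]' | grep -E "time|tool_pos|contact"
python3 -m crank '[{"x":0,"y":0,"z":-1,"turn":0},{"x":0,"y":0,"z":0,"turn":0},{"x":0,"y":0,"z":0,"turn":0}]' | grep -E "time|tool_pos|contact"
python3 - <<'E'
from h import *
plan(.4275,.0635,.11,-2.8,14)
im,d=manip.grab_frame("side");Q=cloud("side",d)
for x0 in (.406,.494):
    q=Q[(Q[...,2]>.018)&(Q[...,2]<.045)&(abs(Q[...,0]-x0)<.025)&(abs(Q[...,1]-.335)<.05)];print(x0,len(q),(rect(q),q[:,2].max()) if len(q)>5 else 0)
E
```

```text
time: 20.8
tool_pos: [0.4709, 0.3318, 0.0525]
contact_force: [-1.6, -2.8, 7.7]
time: 21.3
tool_pos: [0.4671, 0.3301, 0.1119]
contact_force: [0.9, -0.3, -1.6]
time: 21.6
tool_pos: [0.4701, 0.3314, 0.1251]
contact_force: [-0.5, -0.1, -2.5]
pos [470.1 331.4 125.1] yaw 92.93 t 21.6 F [-0.5 -0.1 -2.5] w 0.275
D mm [ -42.6 -267.9  -15.1]
(np.float64(0.4), np.float64(-1.9), np.float64(0.11), np.float64(0.119))
(np.float64(0.17), np.float64(-1.93), np.float64(0.11), np.float64(0.119))
(np.float64(-0.06), np.float64(-1.94), np.float64(0.11), np.float64(0.119))
(np.float64(-0.29), np.float64(-1.92), np.float64(0.11), np.float64(0.119))
(np.float64(-0.51), np.float64(-1.87), np.float64(0.11), np.float64(0.119))
(np.float64(-0.73), np.float64(-1.79), np.float64(0.11), np.float64(0.119))
(np.float64(-0.94), np.float64(-1.69), np.float64(0.11), np.float64(0.119))
(np.float64(-1.14), np.float64(-1.57), np.float64(0.11), np.float64(0.119))
(np.float64(-1.31), np.float64(-1.42), np.float64(0.11), np.float64(0.119))
(np.float64(-1.47), np.float64(-1.26), np.float64(0.11), np.float64(0.119))
(np.float64(-1.61), np.float64(-1.07), np.float64(0.11), np.float64(0.119))
(np.float64(-1.73), np.float64(-0.87), np.float64(0.11), np.float64(0.119))
(np.float64(-1.82), np.float64(-0.66), np.float64(0.11), np.float64(0.119))
(np.float64(-1.89), np.float64(-0.44), np.float64(0.11), np.float64(0.119))
0.406 371 ((array([407.4, 337.2]), array([30.8, 85.9]), 3.2), np.float64(0.04173296424823086))
0.494 365 ((array([492.9, 334.2]), array([31.5, 83.6]), 3.4), np.float64(0.040473093706256576))
```

```bash
python3 -m crank '[{"x":0.4,"y":-1.9,"z":0,"turn":0.119},{"x":0.17,"y":-1.93,"z":0,"turn":0.119},{"x":-0.06,"y":-1.94,"z":0,"turn":0.119},{"x":-0.29,"y":-1.92,"z":0,"turn":0.119},{"x":-0.51,"y":-1.87,"z":0,"turn":0.119}]' | grep -E "time|tool_pos|contact"
python3 -m crank '[{"x":-0.73,"y":-1.79,"z":0,"turn":0.119},{"x":-0.94,"y":-1.69,"z":0,"turn":0.119},{"x":-1.14,"y":-1.57,"z":0,"turn":0.119},{"x":-1.31,"y":-1.42,"z":0,"turn":0.119},{"x":-1.47,"y":-1.26,"z":0,"turn":0.119}]' | grep -E "time|tool_pos|contact"
python3 -m crank '[{"x":-1.61,"y":-1.07,"z":0,"turn":0.119},{"x":-1.73,"y":-0.87,"z":0,"turn":0.119},{"x":-1.82,"y":-0.66,"z":0,"turn":0.119},{"x":-1.89,"y":-0.44,"z":0,"turn":0.119},{"x":0,"y":0,"z":0,"turn":0}]' | grep -E "time|tool_pos|contact"
python3 -m crank '[{"x":0,"y":0,"z":0,"turn":0},{"x":0,"y":0,"z":0,"turn":0}]' | grep -E "time|tool_pos|contact"
python3 - <<'E'
from h import *
plan(.4275,.0635,.0145,-2.8,1)
E
```

```text
time: 22.15
tool_pos: [0.4544, 0.2348, 0.1244]
contact_force: [-1.1, 0.1, -0.8]
time: 22.65
tool_pos: [0.4394, 0.1395, 0.1246]
contact_force: [0.6, -0.6, -1.4]
time: 23.15
tool_pos: [0.4276, 0.0625, 0.1248]
contact_force: [0.3, 0.7, -2.2]
time: 23.35
tool_pos: [0.4287, 0.0645, 0.1261]
contact_force: [-0.1, -0.1, -1.1]
pos [428.7  64.5 126.1] yaw -2.42 t 23.35 F [-0.1 -0.1 -1.1] w 0.268
D mm [  -1.2   -1.  -111.6]
(np.float64(-0.1), np.float64(-0.12), np.float64(11.16), np.float64(0.007))
```

```bash
python3 -m crank '[{"x":-0.1,"y":-0.12,"z":3,"turn":0},{"x":0,"y":0,"z":3.5,"turn":0},{"x":0,"y":0,"z":2.5,"turn":0},{"x":0,"y":0,"z":1.4,"turn":0},{"x":0,"y":0,"z":0,"turn":0}]' | grep -E "time|tool_pos|contact"
python3 -m crank '[{"x":0,"y":0,"z":0.3,"turn":0},{"x":0,"y":0,"z":0,"turn":0},{"x":0,"y":0,"z":0,"turn":0}]' | grep -E "time|tool_pos|contact"
```

```text
time: 23.85
tool_pos: [0.4255, 0.0637, 0.0202]
contact_force: [-0.7, -0.5, -1.6]
time: 24.15
tool_pos: [0.429, 0.0631, 0.0212]
contact_force: [0.3, -0.2, -1.0]
```

```bash
python3 -m crank '[{"x":0,"y":0,"z":0.15,"turn":0},{"x":0,"y":0,"z":0,"turn":0},{"x":0,"y":0,"z":0,"turn":0}]' | grep -E "time|tool_pos|contact"
```

```text
time: 24.45
tool_pos: [0.4281, 0.0629, 0.0187]
contact_force: [-0.2, -0.9, -2.2]
```

```bash
python3 -m crank '[{"x":0,"y":0,"z":0.2,"turn":0},{"x":0,"y":0,"z":0.1,"turn":0},{"x":0,"y":0,"z":0,"turn":0},{"x":0,"y":0,"z":0,"turn":0}]' | grep -E "time|tool_pos|contact"
```

```text
time: 24.85
tool_pos: [0.4279, 0.0629, 0.0154]
contact_force: [0.6, -0.6, 0.1]
```

```bash
python3 -m crank '[{"x":0,"y":0,"z":0.06,"turn":0},{"x":0,"y":0,"z":0,"turn":0},{"x":0,"y":0,"z":0,"turn":0}]' | grep -E "time|tool_pos|contact"
```

```text
time: 25.15
tool_pos: [0.428, 0.0629, 0.0149]
contact_force: [-0.4, 0.1, -2.9]
```

```bash
python3 -m crank '[{"x":0,"y":0,"z":0.05,"turn":0},{"x":0,"y":0,"z":0,"turn":0},{"x":0,"y":0,"z":0,"turn":0}]' | grep -E "time|tool_pos|contact"
```

```text
time: 25.45
tool_pos: [0.4281, 0.0629, 0.0146]
contact_force: [-0.5, -0.3, 0.2]
```

```bash
python3 -m crank '[{"x":0,"y":0,"z":0,"turn":0},{"x":0,"y":0,"z":0,"turn":0},{"x":0,"y":0,"z":0,"turn":0},{"x":0,"y":0,"z":0,"turn":0}]' 60 | grep -E "time|tool_pos|contact|width"
python3 -m crank '[{"x":0,"y":0,"z":-1,"turn":0},{"x":0,"y":0,"z":-3,"turn":0},{"x":0,"y":0,"z":-4,"turn":0},{"x":0,"y":0,"z":-3,"turn":0},{"x":0,"y":0,"z":0,"turn":0}]' | grep -E "time|tool_pos|contact"
python3 - <<'E'
from h import *
plan(.489,.332,.125,3.3,8)
E
```

```text
time: 25.85
tool_pos: [0.4281, 0.0629, 0.0145]
contact_force: [0.3, -0.7, 0.3]
gripper_width: 0.6
time: 26.35
tool_pos: [0.4317, 0.0629, 0.1308]
contact_force: [0.4, 0.7, -0.1]
pos [431.7  62.9 130.8] yaw -2.51 t 26.35 F [ 0.4  0.7 -0.1] w 0.6
D mm [ 57.3 269.1  -5.8]
(np.float64(3.39), np.float64(0.57), np.float64(0.07), np.float64(-0.013))
(np.float64(3.38), np.float64(0.61), np.float64(0.07), np.float64(-0.013))
(np.float64(3.38), np.float64(0.65), np.float64(0.07), np.float64(-0.013))
(np.float64(3.37), np.float64(0.7), np.float64(0.07), np.float64(-0.013))
(np.float64(3.36), np.float64(0.74), np.float64(0.07), np.float64(-0.013))
(np.float64(3.35), np.float64(0.78), np.float64(0.07), np.float64(-0.013))
(np.float64(3.34), np.float64(0.82), np.float64(0.07), np.float64(-0.013))
(np.float64(3.33), np.float64(0.87), np.float64(0.07), np.float64(-0.013))
```

```bash
python3 -m crank '[{"x":3.4,"y":0.57,"z":0,"turn":-0.013},{"x":3.4,"y":0.61,"z":0,"turn":-0.013},{"x":3.4,"y":0.65,"z":0,"turn":-0.013},{"x":3.4,"y":0.7,"z":0,"turn":-0.013},{"x":3.4,"y":0.74,"z":0,"turn":-0.013}]' | grep -E "time|tool_pos"
python3 -m crank '[{"x":3.4,"y":0.78,"z":0,"turn":-0.013},{"x":3.3,"y":0.82,"z":0,"turn":-0.013},{"x":3.2,"y":0.87,"z":0,"turn":-0.013},{"x":0,"y":0,"z":0,"turn":0},{"x":0,"y":0,"z":0,"turn":0}]' | grep -E "time|tool_pos"
python3 -m crank '[{"x":0,"y":0,"z":0,"turn":0},{"x":0,"y":0,"z":0,"turn":0}]' | grep -E "time|tool_pos"
python3 - <<'E'
from h import *
cm=manip.camera_model("wrist");im,d=manip.grab_frame("wrist");P=cloud("wrist",d,cm)
cv2.imwrite("pics/w3.png",im[:,:,::-1])
for x0 in(.406,.490):
    q=P[(P[...,2]>.025)&(P[...,2]<.045)&(abs(P[...,0]-x0)<.025)&(abs(P[...,1]-.332)<.055)&(d>0)];print(len(q),(rect(q),q[:,2].max()) if len(q)>5 else 0)
plan(.489,.332,.05,3.3,1)
E
```

```text
time: 26.85
tool_pos: [0.4634, 0.2337, 0.124]
time: 27.35
tool_pos: [0.4845, 0.3322, 0.1238]
time: 27.55
tool_pos: [0.4848, 0.3311, 0.1242]
4745 ((array([406.8, 336.8]), array([30.9, 80.5]), 3.0), np.float64(0.04159068851721788))
4616 ((array([492.3, 333.1]), array([31.6, 80.6]), 2.8), np.float64(0.04101266479663536))
pos [484.9 331.1 124.4] yaw 3.37 t 27.6 F [-0.8 -0.6 -0.1] w 0.602
D mm [  4.1   0.9 -74.4]
(np.float64(0.06), np.float64(0.41), np.float64(7.44), np.float64(0.001))
```

View pics/w3.png

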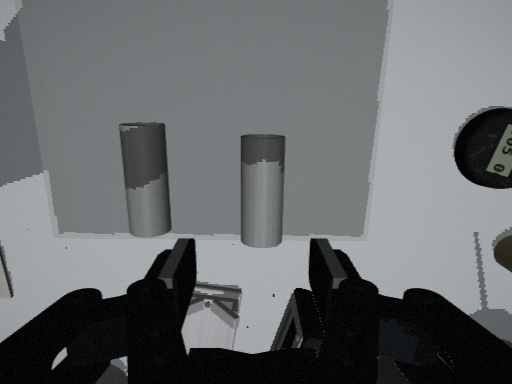

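The wrist view shows the rocking tube at (262,190) between the fingers and the true one at (148,180). Both lie on the plate. Next I'll grasp the rocker.

```bash
python3 -m crank '[{"x":0.16,"y":0.65,"z":2,"turn":0.007},{"x":0,"y":0,"z":3,"turn":0},{"x":0,"y":0,"z":2.5,"turn":0},{"x":0,"y":0,"z":0,"turn":0},{"x":0,"y":0,"z":0,"turn":0}]' | grep -E "time|tool_pos|contact"
python3 -m crank '[{"x":0,"y":0,"z":0,"turn":0},{"x":0,"y":0,"z":0,"turn":0}]' | grep -E "time|tool_pos"
python3 - <<'E'
from h import *
plan(.4917,.333,.0125,2.9,1)
E
```

```text
time: 28.1
tool_pos: [0.4913, 0.3336, 0.0495]
contact_force: [-0.3, -0.2, 1.0]
time: 28.3
tool_pos: [0.4927, 0.3347, 0.0516]
pos [492.7 334.7  51.6] yaw 3.03 t 28.3 F [-0.2  0.4 -0.7] w 0.599
D mm [ -1.   -1.7 -39.1]
(np.float64(-0.16), np.float64(-0.11), np.float64(3.91), np.float64(0.002))
```

```bash
python3 -m crank '[{"x":-0.15,"y":-0.1,"z":1.5,"turn":0},{"x":0,"y":0,"z":1.3,"turn":0},{"x":0,"y":0,"z":0.7,"turn":0},{"x":0,"y":0,"z":0.3,"turn":0},{"x":0,"y":0,"z":0,"turn":0}]' | grep -E "time|tool_pos|contact"
python3 -m crank '[{"x":0,"y":0,"z":0,"turn":0},{"x":0,"y":0,"z":0,"turn":0}]' | grep -E "time|tool_pos|contact"
```

```text
time: 28.8
tool_pos: [0.4899, 0.3322, 0.0102]
contact_force: [0.4, 0.1, -0.2]
time: 29.0
tool_pos: [0.491, 0.3328, 0.0119]
contact_force: [-0.1, 0.1, 0.6]
```

```bash
python3 -m crank '[{"x":0,"y":0,"z":0,"turn":0},{"x":0,"y":0,"z":0,"turn":0},{"x":0,"y":0,"z":0,"turn":0},{"x":0,"y":0,"z":0,"turn":0},{"x":0,"y":0,"z":0,"turn":0}]' 0
python3 -m crank '[{"x":0,"y":0,"z":-0.5,"turn":0},{"x":0,"y":0,"z":-2,"turn":0},{"x":0,"y":0,"z":-3,"turn":0},{"x":0,"y":0,"z":-3,"turn":0},{"x":0,"y":0,"z":0,"turn":0}]'
python3 - <<'E'
from h import *
plan(.4497,.193,.10,-5.2,8)
E
```

```text
time: 29.5
tool_pos: [0.4911, 0.3329, 0.0122]
tool_rot: [0.0, 0.688, 0.726, 0.001]
contact_force: [-0.3, 0.2, 5.3]
gripper_width: 0.352
grasp_force: 59.8
time: 30.0
tool_pos: [0.493, 0.3339, 0.1009]
tool_rot: [0.001, 0.688, 0.726, 0.004]
contact_force: [0.9, 0.1, -0.4]
gripper_width: 0.35
grasp_force: 59.6
pos [493.  333.9 100.9] yaw 3.04 t 30.0 F [ 0.9  0.1 -0.4] w 0.35
D mm [ -43.3 -140.9   -0.9]
(np.float64(-1.73), np.float64(-0.63), np.float64(0.01), np.float64(0.018))
(np.float64(-1.74), np.float64(-0.6), np.float64(0.01), np.float64(0.018))
(np.float64(-1.75), np.float64(-0.57), np.float64(0.01), np.float64(0.018))
(np.float64(-1.76), np.float64(-0.54), np.float64(0.01), np.float64(0.018))
(np.float64(-1.77), np.float64(-0.51), np.float64(0.01), np.float64(0.018))
(np.float64(-1.78), np.float64(-0.48), np.float64(0.01), np.float64(0.018))
(np.float64(-1.79), np.float64(-0.44), np.float64(0.01), np.float64(0.018))
(np.float64(-1.8), np.float64(-0.41), np.float64(0.01), np.float64(0.018))
```

```bash
python3 -m crank '[{"x":-1.73,"y":-0.63,"z":0,"turn":0.018},{"x":-1.74,"y":-0.6,"z":0,"turn":0.018},{"x":-1.75,"y":-0.57,"z":0,"turn":0.018},{"x":-1.76,"y":-0.54,"z":0,"turn":0.018},{"x":-1.77,"y":-0.51,"z":0,"turn":0.018}]' | grep -E "time|tool_pos"
python3 -m crank '[{"x":-1.7,"y":-0.48,"z":0,"turn":0.018},{"x":-1.4,"y":-0.44,"z":0,"turn":0.018},{"x":0,"y":0,"z":0,"turn":0.018},{"x":0,"y":0,"z":0,"turn":0},{"x":0,"y":0,"z":0,"turn":0}]' | grep -E "time|tool_pos"
python3 - <<'E'
from h import *
cm=manip.camera_model("wrist");im,d=manip.grab_frame("wrist");P=cloud("wrist",d,cm)
cv2.imwrite("pics/w4.png",im[:,:,::-1])
for a,b in((.005,.05),(.012,.042)):
    q=P[(P[...,2]>a)&(P[...,2]<b)&(abs(P[...,0]-.449)<.04)&(abs(P[...,1]-.193)<.06)&(d>0)];print(len(q),rect(q))
q=P[(P[...,2]>.095)&(P[...,2]<.135)&(abs(P[...,0]-.449)<.02)&(abs(P[...,1]-.21)<.07)&(d>0)];print("tube",len(q),rect(q),q[:,2].max())
plan(.4497,.193,.05,-5.2,1)
E
```

```text
time: 30.5
tool_pos: [0.4618, 0.2434, 0.0942]
time: 31.0
tool_pos: [0.453, 0.2144, 0.0963]
328 (array([451.1, 211.9]), array([52.4, 55.8]), 84.8)
138 (array([452.6, 227. ]), array([ 9.9, 55.5]), 85.0)
tube 14755 (array([449., 215.]), array([82.5, 40. ]), 90.0) 0.13499934282010342
pos [453.1 214.5  96.4] yaw -5.17 t 31.05 F [-0.9 -0.4 -2. ] w 0.352
D mm [ -3.4 -21.5 -46.4]
(np.float64(-2.17), np.float64(-0.14), np.float64(4.64), np.float64(0.0))
```

View pics/w4.png

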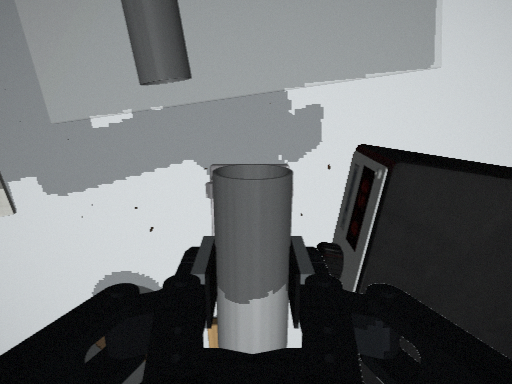

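The wrist view shows the tube gripped square at (253,260). A V rest shows just beyond it, and measuring from that rest puts the cradle centre at (449.6,193.1), which agrees with the first fix. The scale's knob at (330,255) is near the right finger, so I'll check its clearance.

```bash
python3 -m crank '[{"x":-2.17,"y":-0.14,"z":0,"turn":0},{"x":0,"y":0,"z":0,"turn":0},{"x":0,"y":0,"z":0,"turn":0},{"x":0,"y":0,"z":0,"turn":0}]' | grep -E "time|tool_pos"
python3 - <<'E'
from h import *
for n in ("top0",):
    f=np.load(f"pics/{n}.npz");P=cloud("top",f["d"]);im=f["im"]
    m=(im.max(2)<90)&(P[...,0]<.525)&(P[...,0]>.47)&(P[...,1]>.14)&(P[...,1]<.24);q=P[m];q=q[q[:,0]<.503];print(len(q),q.min(0),q.max(0))
f=np.load("pics/w1.npz");P=cloud("wrist",f["d"],dict(mtx=f["K"],world_to_cam=f["T"]));im=f["im"]
m=np.zeros(im.shape[:2],bool);m[145:190,355:390]=1;m&=(im.max(2)<60);q=P[m];q=q[(q[:,0]<.515)&(q[:,2]>.005)];print(len(q),np.percentile(q,[1,50,99],axis=0))
plan(.4497,.193,.05,-5.2,1)
E
```

```text
time: 31.45
tool_pos: [0.4498, 0.1931, 0.0965]
274 [0.49354096 0.14031733 0.03765187] [0.50208725 0.19303    1.41257719]
810 [[0.49066594 0.1564898  0.01638012]
 [0.49724252 0.17517798 0.04544181]
 [0.51198905 0.19409323 0.05544043]]
pos [449.8 193.1  96.5] yaw -5.19 t 31.45 F [ 1.   0.4 -1.1] w 0.351
D mm [ -0.1  -0.1 -46.5]
(np.float64(-0.01), np.float64(-0.01), np.float64(4.65), np.float64(0.0))
```

```bash
python3 -m crank '[{"x":0,"y":0,"z":2,"turn":0},{"x":0,"y":0,"z":2.5,"turn":0},{"x":0,"y":0,"z":1.5,"turn":0},{"x":0,"y":0,"z":0,"turn":0},{"x":0,"y":0,"z":0,"turn":0}]' | grep -E "time|tool_pos|contact"
python3 -m crank '[{"x":0,"y":0,"z":0,"turn":0},{"x":0,"y":0,"z":0,"turn":0}]' | grep -E "time|tool_pos|contact"
python3 -c "
from h import *
plan(.4497,.193,.025,-5.2,1)"
```

```text
time: 31.95
tool_pos: [0.4497, 0.193, 0.0366]
contact_force: [-0.1, -1.0, -1.6]
time: 32.15
tool_pos: [0.4506, 0.1929, 0.0378]
contact_force: [-0.2, 0.6, -1.3]
pos [450.6 192.9  37.8] yaw -5.21 t 32.15 F [-0.2  0.6 -1.3] w 0.35
D mm [ -0.9   0.1 -12.8]
(np.float64(-0.0), np.float64(-0.09), np.float64(1.28), np.float64(-0.0))
```

```bash
python3 -m crank '[{"x":0,"y":-0.05,"z":0.4,"turn":0},{"x":0,"y":0,"z":0.3,"turn":0},{"x":0,"y":0,"z":0.1,"turn":0},{"x":0,"y":0,"z":0,"turn":0},{"x":0,"y":0,"z":0,"turn":0}]' | grep -E "time|tool_pos|contact"
python3 -m crank '[{"x":0,"y":0,"z":0.15,"turn":0},{"x":0,"y":0,"z":0,"turn":0},{"x":0,"y":0,"z":0,"turn":0}]' | grep -E "time|tool_pos|contact"
```

```text
time: 32.65
tool_pos: [0.449, 0.1926, 0.0283]
contact_force: [-0.6, 1.2, -1.7]
time: 32.95
tool_pos: [0.449, 0.1926, 0.0269]
contact_force: [0.4, -0.0, -1.5]
```

```bash
python3 -m crank '[{"x":0,"y":0,"z":0.1,"turn":0},{"x":0,"y":0,"z":0,"turn":0},{"x":0,"y":0,"z":0,"turn":0}]' | grep -E "time|tool_pos|contact"
```

```text
time: 33.25
tool_pos: [0.449, 0.1926, 0.0259]
contact_force: [-0.4, -0.2, -1.6]
```

```bash
python3 -m crank '[{"x":0,"y":0,"z":0.1,"turn":0},{"x":0,"y":0,"z":0,"turn":0},{"x":0,"y":0,"z":0,"turn":0}]' | grep -E "time|tool_pos|contact"
```

```text
time: 33.55
tool_pos: [0.449, 0.1926, 0.0249]
contact_force: [1.2, -0.3, -0.8]
```

```bash
python3 -m crank '[{"x":0,"y":0,"z":0.06,"turn":0},{"x":0,"y":0,"z":0,"turn":0},{"x":0,"y":0,"z":0,"turn":0}]' | grep -E "time|tool_pos|contact"
```

```text
time: 33.85
tool_pos: [0.4491, 0.1926, 0.0243]
contact_force: [0.4, -0.2, -2.5]
```

```bash
python3 -m crank '[{"x":0,"y":0,"z":0.06,"turn":0},{"x":0,"y":0,"z":0,"turn":0},{"x":0,"y":0,"z":0,"turn":0}]' | grep -E "time|tool_pos|contact"
```

```text
time: 34.15
tool_pos: [0.4491, 0.1926, 0.0238]
contact_force: [-0.3, 0.4, -1.1]
```

```bash
python3 -m crank '[{"x":0,"y":0,"z":0.06,"turn":0},{"x":0,"y":0,"z":0,"turn":0},{"x":0,"y":0,"z":0,"turn":0}]' | grep -E "time|tool_pos|contact"
```

```text
time: 34.45
tool_pos: [0.4492, 0.1926, 0.0237]
contact_force: [-3.4, -1.6, 5.6]
```

```bash
python3 -m crank '[{"x":0,"y":0,"z":0.06,"turn":0},{"x":0,"y":0,"z":0,"turn":0},{"x":0,"y":0,"z":0,"turn":0}]' | grep -E "time|tool_pos|contact"
```

```text
time: 34.75
tool_pos: [0.4492, 0.1926, 0.0236]
contact_force: [-6.7, -2.2, 10.4]
```

```bash
python3 -m crank '[{"x":0,"y":-0.05,"z":0,"turn":0},{"x":0,"y":0,"z":0,"turn":0},{"x":0,"y":0,"z":0,"turn":0}]' | grep -E "time|tool_pos|contact"
```

```text
time: 35.05
tool_pos: [0.4491, 0.1926, 0.0236]
contact_force: [-3.8, -1.9, 8.2]
```

```bash
python3 -m crank '[{"x":0,"y":-0.04,"z":0,"turn":0},{"x":0,"y":0,"z":0,"turn":0},{"x":0,"y":0,"z":0,"turn":0}]' | grep -E "time|tool_pos|contact"
python3 -m crank '[{"x":0,"y":0,"z":0,"turn":0},{"x":0,"y":0,"z":0,"turn":0},{"x":0,"y":0,"z":0,"turn":0},{"x":0,"y":0,"z":0,"turn":0}]' 46 | grep -E "time|tool_pos|contact|width"
python3 -m crank '[{"x":0,"y":0,"z":-0.5,"turn":0},{"x":0,"y":0,"z":-1,"turn":0},{"x":0,"y":0,"z":-2,"turn":0},{"x":0,"y":0,"z":-4,"turn":0},{"x":0,"y":0,"z":-4,"turn":0}]' | grep -E "time|tool_pos|contact"
python3 -m crank '[{"x":2,"y":-4,"z":-1,"turn":0},{"x":2,"y":-4,"z":-1,"turn":0},{"x":2,"y":-3,"z":0,"turn":0},{"x":0,"y":0,"z":0,"turn":0},{"x":0,"y":0,"z":0,"turn":0}]' | grep -E "time|tool_pos|contact"
python3 - <<'E'
from h import *
im,d=manip.grab_frame("side");P=cloud("side",d)
im2,d2=manip.grab_frame("top");P2=cloud("top",d2)
a=cv2.resize(im[150:290,240:400],(457,400),interpolation=cv2.INTER_CUBIC);b=cv2.resize(im2[170:310,170:330],(343,300),interpolation=cv2.INTER_CUBIC);b=cv2.copyMakeBorder(b,0,100,0,0,cv2.BORDER_CONSTANT)
cv2.imwrite("pics/end.png",np.hstack([a,b])[:,:,::-1])
for n,Q in(("side",P),("top",P2)):
    for nm,x0,y0,l in(("true",.406,.336,.018),("rocker",.4497,.193,.037)):
        q=Q[(Q[...,2]>l)&(Q[...,2]<.06)&(abs(Q[...,0]-x0)<.03)&(abs(Q[...,1]-y0)<.055)];print(n,nm,len(q),(rect(q),np.percentile(q[:,2],97)) if len(q)>5 else 0)
E
```

```text
time: 35.35
tool_pos: [0.4491, 0.1927, 0.0236]
contact_force: [-2.7, -2.7, 6.2]
time: 35.75
tool_pos: [0.448, 0.1926, 0.0222]
contact_force: [-0.3, 0.8, 0.8]
gripper_width: 0.459
time: 36.25
tool_pos: [0.4476, 0.1925, 0.1389]
contact_force: [1.2, 0.4, -0.4]
time: 36.75
tool_pos: [0.344, 0.2628, 0.1584]
contact_force: [0.2, 0.2, 0.6]
side true 374 ((array([407.6, 338.5]), array([30.3, 82.7]), 3.5), np.float64(0.040165087732270545))
side rocker 243 ((array([451.3, 196.2]), array([84. , 30.4]), 84.1), np.float64(0.05083188375146719))
top true 329 ((array([402.7, 334.7]), array([35. , 83.5]), 3.0), np.float64(0.044385582649648266))
top rocker 342 ((array([449.8, 192.6]), array([78.4, 47.1]), 86.9), np.float64(0.055062639450148304))
```

View pics/end.png

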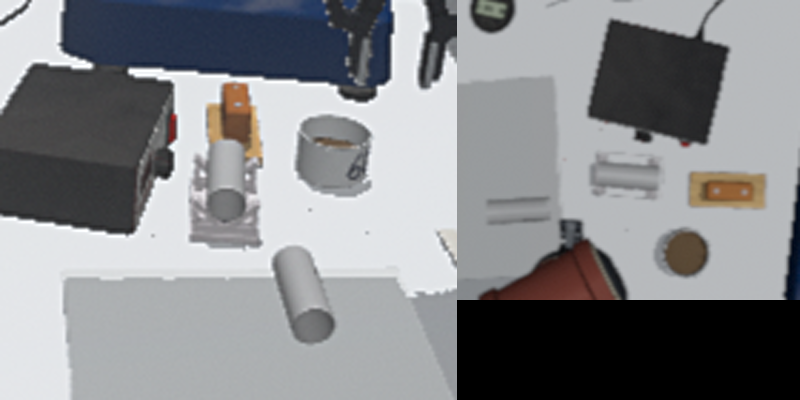

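The side panel shows the rocker in both V rests at (225,180), with its top about 51 mm up. The true tube is on the plate at (303,293), the float lies flat at (235,130), and the tin has not moved. I'm handing the job in.

```bash
python3 -c "
from plant import manip
print(manip.job_done())"
```

```text
the job is handed in; nothing more can be done
None
```

I rolled both tubes under the float and handed the job in at about 37 s: the far tube (+y end) rocked, lifting the float 2 mm, and now sits in both V rests of the white cradle; the true one lies on the plate, the float is flat on the worktop, and the highest net pressing force I read was about 11 N.

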